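# Zero the data logger on its reference disc

## Robot

A 6-joint arm with a two-finger parallel gripper is mounted at the origin on the work surface. World frame = base frame: x ahead of the robot, y to its left, z up, the work surface at z = 0. Lengths are in m, angles in rad, forces in N, time in s.
With the tool pointing down it reaches from about 0.375 to 0.9 m from the base axis. Payload 3.1 kg.
Tool frame: the origin (TCP) lies between the finger pads; the fingertips stand 17 mm ahead of it and the grasp point (between the pads) lies 2 mm behind it (robot.nose_length is the distance from the TCP to the fingertips, in m); z points along the fingers, y is the line along which they close (so a half turn about z gives the same grasp; the last joint's range is limited). The gripper opens to 87 mm and grips with 3 to 60 N. Pads are 19 mm wide; open, the fingers measure 117 mm over their backs; the gripper's body (75 mm by 190 mm) begins 51 mm behind the grasp point.
Start: joints at [1.083, 0.527, 1.433, -0, 1.181, -0.178], TCP at [0.19, 0.595, 0.212] pointing down, gripper open.
Joint ranges: [-3.08, 3.08], [-0.75, 2.2], [0.22, 2.44], [-1.43, 4.57], [0, 2.65], [-2.85, 2.85]. Speed limits (rad/s): [2.79, 2.79, 3.14, 3.14, 3.14, 3.14].

## Interface

Orientations are given as a unit quaternion [x, y, z, w].
In Python, from rig import robot, cams gives the robot as it stands.
- The arm moves only by the shell command python3 -m pendant 'ROWS' [FORCE]. ROWS is JSON, a list of rows, each an object with "jaw": the opening, from 0 (shut) to 1 (fully open); "linear": the shift along the tool's x, y, z in cm, a list of three; "twist": the turn about the tool's z in degrees. A call has 1 to 12 rows; each row shifts and turns the commanded pose from where the row before left it, along the tool's axes as they then stand; what a row does not reach is not made up. A row lasts 1/12 s, in which the tool goes at most 41.7 mm and 7.16 degrees, less where a joint would pass 70% of its speed; a pose out of reach is approached as far as the arm can. A call is refused whole if a number of a shift passes 4.17 or a number of a turn 7.16, either way. A call with a gripper value outside its range is refused whole. The fingers move at their own pace and stop on an object; FORCE is the grip in N (left out, the last holds). Time passes only in rows, so rows that do not move let the fingers close. It gives the time, the measured TCP pose, the force, the opening and the grip force at its end, in the units of the state.
- robot.get_obs(): the state, without advancing time (a new reading comes with each control period).
- cams.camera(name): name is "scene" or "top" or "wrist"; returns a dict with "color" (420x560x3 uint8, blue, green, red), "depth" (420x560 float32, m along the optical axis (not along the pixel's ray), 0 where there is no reading), "fov_y" (degrees; the focal length in pixels is half the picture's height over the tangent of half this angle, whatever the lens; pixels are square), "cx", "cy" (the principal point, pixels), "k1" (the pictures are not rectified: a ray, as slopes to the right and down, at radius r is drawn at 1 + k1 r^2 times it, then the intrinsics apply), "view" (4x4, takes a point from world to camera coordinates). Camera axes: x right, y down, z forward; pixel columns grow to the right and rows downward; lengths in m; the calibration is good to about 2 mm. A picture is of the moment at which its call begins.
- robot.hand_in(): hands the job in; it is judged then, once.
The state is a dict: "time": time; "q": joint angles; "joint_velocities": joint speeds; "joint_torque": joint torques, N m; "position": TCP position; "tool_rot": TCP orientation; "ft_force": force on the tool from outside, world axes, zero at the start; "moment": the same for the moment, N m; "grip_width": finger opening in m; "grip_force": force on a finger pad.
Only numpy, scipy, OpenCV 4.12 (cv2) and the standard library are available. Lean on these libraries where they do the work, as an engineer would, in place of code of your own. Each camera call takes 0.05 s, during which the arm holds its last target. There are 200 camera calls.

## Task

Zero the data logger on its reference: take the carrier with the round disc out of the foam tray, hook it onto the horizontal rail well to one side of the sensing head (at least 80 mm along the rail), then slide it along without lifting it off until its disc is centred in front of the head, and let go of it. Then take the stylus from its stand, put its tip through the round hole in the logger's top and push the recessed reset button fully down; finish while still gripping the stylus and holding the button down. Leave everything else where it is.

Things in the scene. Friction and masses are not known exactly. Their poses are not given: they have to be found in the camera images.
- disc_carrier: Carrier with the round disc, aluminium, 0.11 to 0.18 kg, starts upright in a tray slot (29 mm deep, 1 mm play in thickness), origin 154 mm above the table. Origin: where the bar's axis lies when hung; z up, y along the bar, hook's mouth to +x (may be hung turned half round). Disc 60 dia, 12 thick, axis x, centred at z -75; foot tongue 8 by 50 to z -136. Which of the two slots varies.
- disc_carrier_tab (a point): Grip point of the disc carrier: 36 mm above its origin, same axes, in the black tab 12 (x) by 30 (y) mm with flat sides; the tab runs from 25 mm below this point to 20 mm above it.
- disc_carrier_lip (a point): Lower edge of the hook's lip on the disc carrier: x 11, z -10 mm from its origin, same axes. Lip x 9 to 13; leg x -13 to -9, down to a jog at z -41; strap above, underside at z 6, all 30 wide. To hook on: come from the leg's side with the origin 25 mm above the bar's axis (16 to 35 clears), move along +x until it is over the bar, lower until the strap rests on it. Play 3 mm each way.
- plate_carrier: The other carrier, the same but with a square plate 46 by 48 mm instead of the disc, in the other slot (the two may be swapped, 110 mm apart). Leave it there. Same origin and axes.
- tray: Fixed shallow aluminium tray with black foam, 110 (x) by 260 (y) by 48 high; origin at the centre of its underside; slots along y, centred at y +55 and -55 mm, floor at 18 mm.
- rail_mid (a point): Middle of the rail's bar, on its axis, 165 mm above the table; y along the bar, x across it, z up. Fixed steel bar 12 dia, 370 long, clamped in black blocks on posts at y +185 and -185 mm (blocks reach to 176 and 13 mm above the axis), over an aluminium beam 40 wide, 20 high.
- head_face (a point): Centre of the front face of the fixed sensing head, a steel cylinder 36 dia lying along x on a post just behind the rail, 90 mm above the table, facing -x to the rail, its face 60 mm from the bar's axis, same axes as the rail. The disc is centred when the carrier's origin has y = 0 in this frame.
- stand: Fixed black block 50 by 50 by 70 high that holds the stylus upright in a 12 mm hole in its top; origin at the centre of its underside.
- stylus: Stylus, 60 g, origin at its tip, z up along it. Steel shaft 7 dia, 60 long; above it a square aluminium handle 16 by 16 mm, z 60 to 130, sides along x and y. It starts upright in the stand, the handle's shoulder on the stand's top, tip 10 mm above the table. Grip at z about 105.
- aperture (a point): Centre of the mouth of the round hole, 19 mm dia, in the logger's top face, 60 mm above the table; same axes as the logger.
- logger: Fixed data logger, grey box 110 (x) by 150 (y) by 60 high, screen on top; origin at the centre of its underside. The round hole is in the front (-x) left (+y) corner at x -30, y +45 mm; the square hole at x -30, y -45 is only a socket.
- reset_button (a joint): Travel of the white reset button down the round hole: 0 = out, 0.006 m = fully down. Its top (17 dia) lies 25 mm below the hole's mouth when out. Spring: about 2 N to start, 4.4 N fully down, with a hard stop. It springs back when let go.
- mug: White mug 76 dia, 90 high; origin at the centre of its underside. Bystander.
- fitting: Brass fitting 24 dia, 30 high; origin under its centre. Bystander.
- collar: Steel ring 44 dia, 14 high; origin under its centre. Bystander.
- driver: Screwdriver lying on the table. Bystander.
- adapter: White block 60 by 40 by 30 high; origin under its centre. Bystander.
- cell: Grey can 34 dia, 60 high; origin under its centre. Bystander.
There are look-alikes about, which are no part of the job. What is shaped like the disc_carrier but yellow is not meant. Of the things shaped like the stylus, the steel one is meant.

How it is judged:
By the outcome, as a careful person would: the job done as asked, in the order asked, and still so for the second after the job is handed in, while the arm keeps its last pose, push and grip.
It also fails if it takes over 61 s, if anything falls off the work surface, if the arm or the gripper's body presses on something with over 40 N, if the wrist force passes 120 N, or if a joint passes its speed limit or range.

## Working session

There is one attempt and no reset: what is moved stays moved. The work goes in short steps, Python scripts to look and compute and a shell command to move; the robot and the scene stay as the last step left them, time stands still between calls to the robot, and variables do not carry over. Pictures are saved under pics/ and viewed, at most 10 in all, crops included, and the job is handed in when it is done.

```bash
mkdir -p pics; ls
cat > h.py <<'E'
import numpy as np, cv2
from rig import robot, cams
def load(n): return np.load(f'pics/{n}.npy',allow_pickle=True).item()
def snap(cam,n):
    d=cams.camera(cam); np.save(f'pics/{n}.npy',d); cv2.imwrite(f'pics/{n}.png',d['color']); return d
def ray(d,u,v):
    f=d['color'].shape[0]/2/np.tan(np.radians(d['fov_y'])/2)
    k=np.array([[f,0,d['cx']],[0,f,d['cy']],[0,0,1]])
    p=cv2.undistortPoints(np.array([[[u,v]]],float),k,np.array([d['k1'],0,0,0,0.]),None,None)[0,0]
    V=np.array(d['view']); R=V[:3,:3]; o=-R.T@V[:3,3]
    return o,R.T@np.array([p[0],p[1],1])
def atz(d,u,v,z):
    o,r=ray(d,u,v); return o+r*(z-o[2])/r[2]
def pt(d,u,v):
    o,r=ray(d,u,v); return o+r*d['depth'][int(round(v)),int(round(u))]
def proj(d,P):
    f=d['color'].shape[0]/2/np.tan(np.radians(d['fov_y'])/2)
    V=np.array(d['view']); c=V[:3,:3]@np.array(P)+V[:3,3]; s=c[:2]/c[2]; s=s*(1+d['k1']*(s@s))
    return s*f+[d['cx'],d['cy']]
def cloud(d):
    H,W=d['depth'].shape; f=H/2/np.tan(np.radians(d['fov_y'])/2)
    k=np.array([[f,0,d['cx']],[0,f,d['cy']],[0,0,1]])
    g=np.stack(np.meshgrid(np.arange(W),np.arange(H)),-1).reshape(-1,1,2).astype(float)
    p=cv2.undistortPoints(g,k,np.array([d['k1'],0,0,0,0.]))[:,0]
    z=d['depth'].reshape(-1,1); c=np.hstack([p*z,z]); V=np.array(d['view'])
    P=(c-V[:3,3])@V[:3,:3]; P[z[:,0]==0]=np.nan
    return P.reshape(H,W,3)
E
python3 - <<'E'
from h import *
for c in ('scene','top','wrist'):
    d=snap(c,c+'0'); V=np.array(d['view']); print(c,-V[:3,:3].T@V[:3,3],V[2,:3],d['fov_y'],d['k1'],(d['depth']==0).mean())
o=robot.get_obs(); print(o['time'],o['position'],o['tool_rot'],o['grip_width'])
a=cv2.imread('pics/top0.png');b=cv2.imread('pics/scene0.png')
E
```

```text
pics
scene [1.32065531 0.24502832 0.83645704] [-0.69399597 -0.20653927 -0.68971815] 57.756542182279205 0.0052292782396547235 0.004098639455782313
top [0.50005244 0.015771   1.58870071] [ 0.06275845  0.00354357 -0.99802245] 51.87848498608162 -0.027096158879677888 0.003898809523809524
wrist [0.12357096 0.61768488 0.38398294] [ 0.24509543 -0.08061313 -0.96614169] 61.01158747410407 -0.05433350971310506 0.004090136054421769
0.15 [0.18963338 0.59491546 0.21129034] [ 1.53776445e-01  9.88105304e-01 -8.00710519e-04 -2.68235947e-04] 0.08712377801135189
```

View pics/top0.png

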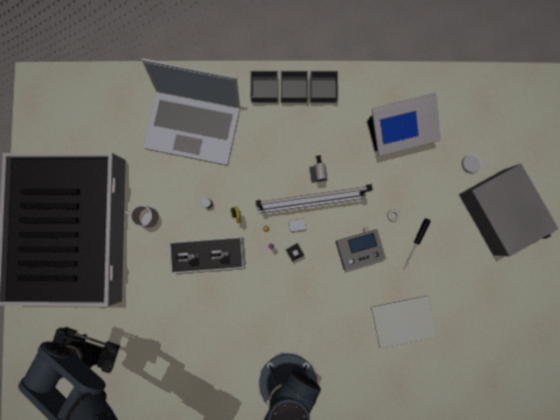

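View pics/scene0.png

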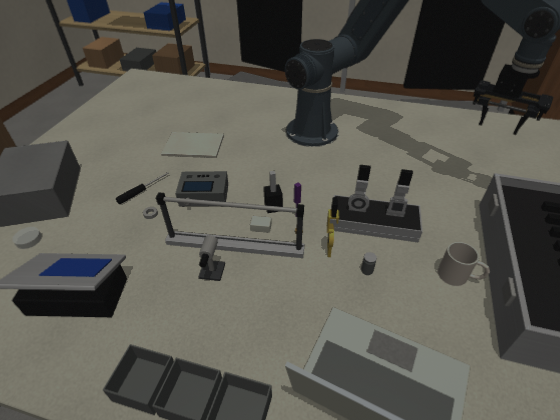

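The top view shows the tray at (207,254), rail from (258,205) to (370,188), head at (320,170), stand at (295,252), logger at (361,250) and yellow decoy at (237,213). The scene view shows the disc carrier at about (360,190) and the plate carrier at (402,190), so the disc is in the lower-y slot. Next I'll enlarge crops.

Run:
```python
from h import *
t=load('top0')['color'][170:290,160:400]; s=load('scene0')['color'][150:290,150:430]
t=cv2.resize(t,(800,400),interpolation=cv2.INTER_CUBIC)
cv2.imwrite('pics/tc.png',cv2.convertScaleAbs(t,alpha=1.3))
s=cv2.resize(s,(800,400),interpolation=cv2.INTER_CUBIC); cv2.imwrite('pics/sc.png',cv2.convertScaleAbs(s,alpha=1.3))
```

```text
(no output)
```

View pics/tc.png

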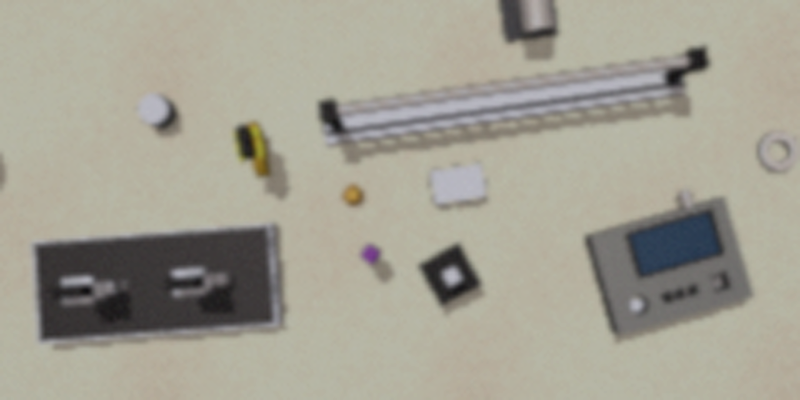

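View pics/sc.png

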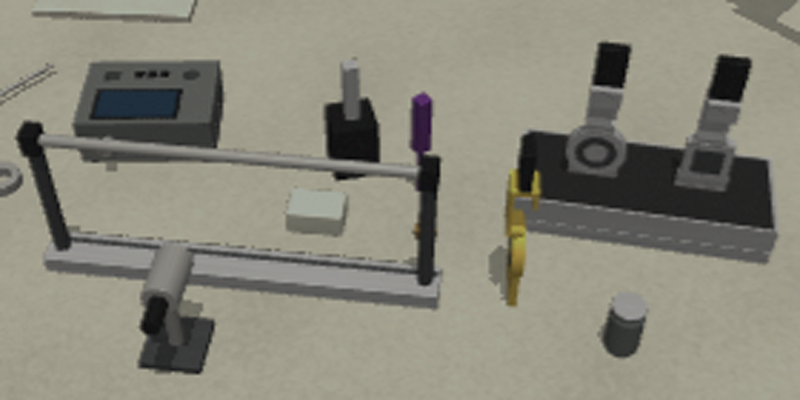

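The crops confirm the disc carrier is in the lower-y slot: disc at scene-crop (597,150), tab at (612,65). The steel stylus stands at (350,90) in the black block, and the round hole with its white button is at top-crop (637,303). Now I'll get positions from the depth clouds.

Run:
```python
from h import *
np.set_printoptions(precision=4,suppress=True)
t=load('top0'); s=load('scene0'); w=load('wrist0')
CT,CS=cloud(t),cloud(s)
def tc(x,y): return x*0.3+160,y*0.3+170
def sc(x,y): return x*.35+150,y*.35+150
print('table z',np.nanmedian(CT[270:300,250:330,2]),np.nanmedian(CS[290:310,260:300,2]))
def rect(C,box,zlo,zhi,name):
    u0,v0,u1,v1=box; P=C[int(v0):int(v1),int(u0):int(u1)].reshape(-1,3); P=P[(P[:,2]>zlo)&(P[:,2]<zhi)]
    r=cv2.minAreaRect((P[:,:2]*1000).astype(np.float32)); print(name,len(P),'z',np.median(P[:,2]),'mean',P.mean(0),'rect',np.round(r[0],1),np.round(r[1],1),round(r[2],1)); return P
rect(CT,(*tc(20,210),*tc(295,360)),.035,.055,'tray T')
rect(CS,(*sc(500,120),*sc(790,270)),.035,.055,'tray S')
rect(CT,(*tc(140,250),*tc(240,310)),.15,.22,'disc tab T')
rect(CS,(*sc(585,35),*sc(640,88)),.165,.225,'disc tab S')
rect(CT,(*tc(415,240),*tc(490,310)),.055,.08,'stand T')
rect(CT,(*tc(415,240),*tc(490,310)),.12,.16,'stylus T')
rect(CS,(*sc(335,50),*sc(368,115)),.09,.15,'stylus S')
rect(CT,(*tc(580,190),*tc(760,345)),.05,.07,'logger T')
rect(CS,(*sc(70,50),*sc(225,165)),.05,.07,'logger S')
P=rect(CT,(*tc(345,50),*tc(680,150)),.15,.18,'bar T'); 
Q=rect(CS,(*sc(60,130),*sc(410,185)),.15,.185,'bar S')
for X in (P,Q):
    m=X.mean(0);d=np.linalg.svd(X-m,full_matrices=False)[2][0];print('bar',m,d*np.sign(d[1]),X[:,1].min(),X[:,1].max())
rect(CT,(*tc(310,90),*tc(350,140)),.16,.19,'blockL T')
rect(CT,(*tc(660,35),*tc(715,90)),.16,.19,'blockR T')
rect(CS,(*sc(10,110),*sc(50,170)),.15,.19,'blockR S')
rect(CS,(*sc(412,145),*sc(445,200)),.15,.19,'blockL S')
rect(CS,(*sc(130,230),*sc(200,330)),.07,.115,'head S')
rect(CT,(*tc(490,-80),*tc(570,50)),.07,.115,'head T')
print('button', atz(t,*tc(637,303),.035), atz(t,*tc(637,303),.06))
```

```text
table z -0.0003018382984226779 0.00042900393644089695
tray T 1956 z 0.04717088262750424 mean [0.4614 0.2892 0.0471] rect [461.1 292.5] [110.1 260.3] 4.7
tray S 1990 z 0.047437340055077416 mean [0.4736 0.3035 0.0469] rect [461.1 291.5] [115.3 259.8] 4.7
disc tab T 85 z 0.17334318062026266 mean [0.4661 0.2371 0.1868] rect [465.5 238.1] [25.5 31. ] 5.8
disc tab S 168 z 0.19342954325565936 mean [0.4686 0.2364 0.1926] rect [466.2 236.6] [15.4 30. ] 2.4
stand T 180 z 0.06972367114806687 mean [ 0.4718 -0.022   0.0696] rect [471.7 -22.2] [50.1 48.8] 27.2
stylus T 24 z 0.1404075282300341 mean [ 0.472  -0.0216  0.1395] rect [472.  -21.9] [15. 15.] 27.2
stylus S 98 z 0.12064177167544889 mean [ 0.4755 -0.0221  0.1204] rect [472.3 -23.5] [20.1 16.4] 32.5
logger T 1293 z 0.05999073768411805 mean [ 0.4821 -0.2571  0.06  ] rect [ 481.3 -257.6] [110.2 151.8] 16.2
logger S 1143 z 0.06048977520164017 mean [ 0.4866 -0.2558  0.0601] rect [ 480.2 -259.6] [116.9 151.1] 16.4
bar T 366 z 0.16959733045091857 mean [ 0.6608 -0.0808  0.1692] rect [661.3 -81.4] [ 12.8 335.1] 8.2
bar S 561 z 0.1692687224526973 mea
[... 218 characters left out ...]
-0.23853742450933238 0.08082394018685862
blockL T 54 z 0.17621147353555106 mean [0.6346 0.0963 0.175 ] rect [633.5  94.7] [20.  29.4] 0.1
blockR T 73 z 0.17282171561662701 mean [ 0.6859 -0.2555  0.1727] rect [ 685.1 -252.6] [21.1 45.2] 9.9
blockR S 108 z 0.1720846111701242 mean [ 0.6912 -0.2625  0.1703] rect [ 686.2 -262.1] [24.4 24.8] 7.5
blockL S 104 z 0.17307000562017183 mean [0.6394 0.0984 0.1709] rect [635.5  96.6] [22.5 23.9] 6.6
head S 367 z 0.10148087598646081 mean [ 0.7665 -0.107   0.1008] rect [ 768.4 -110. ] [89.  34.9] 8.1
head T 211 z 0.10224728589298816 mean [ 0.7615 -0.1088  0.1017] rect [ 768.8 -109.3] [86.3 35.9] 8.4
button [ 0.4394 -0.2271  0.035 ] [ 0.4404 -0.2232  0.06  ]
```

Run:
```python
from h import *
np.set_printoptions(precision=1,suppress=True)
C=np.array([465.6,237.2]);a=np.radians(4.7);ex=np.array([np.cos(a),np.sin(a)]);ey=np.array([-np.sin(a),np.cos(a)])
for n in('top0','scene0'):
    P=cloud(load(n)).reshape(-1,3)*1000; L=np.c_[(P[:,:2]-C)@ex,(P[:,:2]-C)@ey,P[:,2]]
    for z in range(60,215,8):
        m=(abs(L[:,0])<35)&(abs(L[:,1])<14)&(abs(L[:,2]-z)<4)
        if m.sum(): print(n,z,m.sum(),np.percentile(L[m,0],[5,50,95]),np.percentile(L[m,1],[5,95]))
```

```text
top0 60 4 [-6.5 16.6 21.6] [-12.   -2.6]
top0 100 1 [-5.7 -5.7 -5.7] [-13.6 -13.6]
top0 108 6 [-4.3  1.6  5. ] [-11.9  -8.1]
top0 116 4 [-8.6 -6.9 -2.2] [-12.   -8.2]
top0 124 1 [-11.9 -11.9 -11.9] [-12.9 -12.9]
top0 148 1 [-11.1 -11.1 -11.1] [-13.1 -13.1]
top0 164 29 [-12.4   6.   12.5] [-12.7  12.4]
top0 172 8 [-11.4  -0.4  10.6] [-12.    8.3]
top0 188 1 [3. 3. 3.] [-13. -13.]
top0 204 9 [-5.5 -1.2  4. ] [-12.7   7.5]
top0 212 26 [-5.1  0.4  5.2] [-10.3  11.7]
scene0 60 15 [2.5 4.6 6.4] [-12.3  11.7]
scene0 68 22 [1.7 4.7 6.2] [-12.9  12.3]
scene0 76 19 [2.1 4.  7.4] [-11.4  11.5]
scene0 84 19 [2.8 4.4 6.3] [-12.1  13.3]
scene0 92 23 [1.5 5.3 8.9] [-13.   11.9]
scene0 100 19 [1.4 4.2 6. ] [-8.8 11.8]
scene0 108 30 [-7.9  2.5  5.8] [-12.5  12.8]
scene0 116 46 [-12.7  -7.3   3.8] [-11.8  11.7]
scene0 124 16 [-12.6 -10.3  -9.3] [-12.7  10.8]
scene0 148 21 [ 8.6 10.9 13.4] [-11.5  13. ]
scene0 156 22 [10.2 11.3 12.9] [-12.5  11.6]
scene0 164 41 [ 3.3  9.  13.7] [-12.2  13.1]
scene0 172 24 [2.1 3.9 8.5] [-12.3  11.8]
scene0 180 24 [1.5 4.4 6.1] [-11.2  13.3]
scene0 188 24 [1.6 3.6 5.9] [-11.6  11.6]
scene0 196 26 [2.4 3.9 6. ] [-13.1  13.5]
scene0 204 26 [1.2 3.7 5.6] [-11.7  11.4]
scene0 212 31 [-5.9 -0.4  4.9] [-11.3  12.5]
```

```bash
cat >> h.py <<'E'
from scipy.spatial.transform import Rotation as Ro
def plan(T,yaw):
    o=robot.get_obs(); R=Ro.from_quat(o['tool_rot']).as_matrix(); y=np.degrees(np.arctan2(R[1,1],R[0,1]))
    d=R.T@(np.array(T)-o['position'])*100; tw=-((yaw-y+180)%360-180)
    print('t',round(o['time'],2),'pos',np.round(o['position'],4),'yaw',round(y,2),'zax',np.round(R[:,2],3),'f',np.round(o['ft_force'],1),'w',round(o['grip_width'],4),'gf',round(o['grip_force'],1))
    print('  shift cm',np.round(d,2),'twist',round(tw,2))
E
python3 -c "
from h import *
plan([.466,.2372,.25],4.7)"
```

```text
t 0.15 pos [0.1896 0.5949 0.2113] yaw 72.31 zax [-0.001 -0.001 -1.   ] f [0.4 0.1 0.2] w 0.0871 gf 0.0
  shift cm [-37.2  -25.69  -3.84] twist 67.61
```

```bash
python3 -m pendant '[{"jaw":1,"linear":[-2.5,-1.7,-1],"twist":0},{"jaw":1,"linear":[-3.1,-2.14,-1],"twist":0},{"jaw":1,"linear":[-3.1,-2.14,-1],"twist":0},{"jaw":1,"linear":[-3.1,-2.14,-0.84],"twist":0},{"jaw":1,"linear":[-3.1,-2.14,0],"twist":0},{"jaw":1,"linear":[-3.1,-2.14,0],"twist":0},{"jaw":1,"linear":[-3.1,-2.14,0],"twist":0},{"jaw":1,"linear":[-3.1,-2.14,0],"twist":0},{"jaw":1,"linear":[-3.1,-2.14,0],"twist":0},{"jaw":1,"linear":[-3.1,-2.14,0],"twist":0},{"jaw":1,"linear":[-3.1,-2.14,0],"twist":0},{"jaw":1,"linear":[-3.1,-2.14,0],"twist":0}]'; python3 -m pendant '[{"jaw":1,"linear":[0,0,0],"twist":6},{"jaw":1,"linear":[0,0,0],"twist":6.5},{"jaw":1,"linear":[0,0,0],"twist":7},{"jaw":1,"linear":[0,0,0],"twist":7},{"jaw":1,"linear":[0,0,0],"twist":7},{"jaw":1,"linear":[0,0,0],"twist":7},{"jaw":1,"linear":[0,0,0],"twist":7},{"jaw":1,"linear":[0,0,0],"twist":7},{"jaw":1,"linear":[0,0,0],"twist":7},{"jaw":1,"linear":[0,0,0],"twist":6.1},{"jaw":1,"linear":[0,0,0],"twist":0},{"jaw":1,"linear":[0,0,0],"twist":0}]'; python3 -c "
from h import *
plan([.466,.2372,.25],4.7)
d=snap('wrist','w1')
print(proj(d,[.466,.2372,.21]))"
```

```text
time: 1.15
position: [0.4625, 0.2421, 0.2503]
tool_rot: [0.154, 0.988, -0.0, -0.0]
ft_force: [0.5, -0.3, -0.4]
grip_width: 0.0868
grip_force: 0.0
time: 2.15
position: [0.4617, 0.2437, 0.2502]
tool_rot: [0.676, 0.737, -0.0, -0.0]
ft_force: [0.1, -0.0, 0.1]
grip_width: 0.0871
grip_force: 0.0
t 2.15 pos [0.4617 0.2437 0.2502] yaw 4.87 zax [-0.001 -0.    -1.   ] f [ 0.1 -0.   0.1] w 0.0871 gf 0.0
  shift cm [-0.68  0.38  0.02] twist 0.17
[283.65349907 247.01049764]
```

View pics/w1.png

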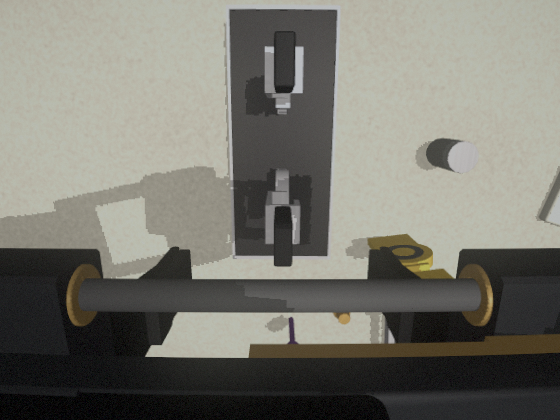

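The wrist view shows the near carrier's tab at (283,235), between the fingers. The yellow decoy is to the right at (400,250), so I'll check its clearance and refine the tab.

Run:
```python
from h import *
np.set_printoptions(precision=4,suppress=True)
w=load('w1');C=cloud(w)
P=C[180:300,255:310].reshape(-1,3);P=P[(P[:,2]>.203)&(P[:,2]<.216)]
print('tabtop',len(P),P.mean(0),cv2.minAreaRect((P[:,:2]*1000).astype(np.float32)))
P=C[180:300,255:310].reshape(-1,3);P=P[(P[:,2]>.155)&(P[:,2]<.175)]
print('strap',len(P),np.median(P,0),cv2.minAreaRect((P[:,:2]*1000).astype(np.float32)))
for n in('top0','scene0'):
    d=load(n);h=cv2.cvtColor(d['color'],cv2.COLOR_BGR2HSV);m=cv2.inRange(h,(18,140,60),(35,255,255))>0
    Q=cloud(d)[m];Q=Q[(Q[:,0]>.5)&(Q[:,0]<.75)&(Q[:,1]>.05)&(Q[:,1]<.3)];print('yellow',len(Q),Q.min(0),Q.max(0))
plan([.466,.2372,.19],4.7)
```

```text
tabtop 872 [0.4653 0.2403 0.2098] ((465.42327880859375, 239.3627471923828), (11.626538276672363, 29.415348052978516), 4.987002372741699)
strap 733 [0.4617 0.243  0.1651] ((465.7035827636719, 238.8876190185547), (25.78745460510254, 30.701339721679688), 4.684182167053223)
yellow 58 [0.5499 0.0754 0.0154] [0.6196 0.1801 0.1643]
yellow 181 [0.5879 0.1686 0.0002] [0.6328 0.1957 0.1624]
t 2.2 pos [0.4617 0.2437 0.2503] yaw 4.86 zax [-0. -0. -1.] f [1.2 0.1 0.3] w 0.087 gf 0.0
  shift cm [-0.68  0.37  6.03] twist 0.16
```

```bash
python3 -m pendant '[{"jaw":1,"linear":[-0.5,0.34,0],"twist":0.16},{"jaw":1,"linear":[0,0,0],"twist":0},{"jaw":1,"linear":[0,0,1],"twist":0},{"jaw":1,"linear":[0,0,1],"twist":0},{"jaw":1,"linear":[0,0,1],"twist":0},{"jaw":1,"linear":[0,0,1],"twist":0},{"jaw":1,"linear":[0,0,1],"twist":0},{"jaw":1,"linear":[0,0,0.8],"twist":0},{"jaw":1,"linear":[0,0,0],"twist":0},{"jaw":0.5,"linear":[0,0,0],"twist":0},{"jaw":0.2,"linear":[0,0,0],"twist":0},{"jaw":0,"linear":[0,0,0],"twist":0}]' 30; python3 -m pendant '[{"jaw":0,"linear":[0,0,0],"twist":0},{"jaw":0,"linear":[0,0,0],"twist":0},{"jaw":0,"linear":[0,0,0],"twist":0},{"jaw":0,"linear":[0,0,0],"twist":0},{"jaw":0,"linear":[0,0,0],"twist":0},{"jaw":0,"linear":[0,0,0],"twist":0}]' 40
```

```text
time: 3.2
position: [0.4662, 0.2392, 0.193]
tool_rot: [0.678, 0.735, 0.001, 0.0]
ft_force: [-0.7, 0.2, -0.6]
grip_width: 0.0742
grip_force: 0.0
time: 3.7
position: [0.4657, 0.239, 0.1925]
tool_rot: [0.679, 0.735, 0.0, 0.0]
ft_force: [-0.4, 0.1, 0.2]
grip_width: 0.0351
grip_force: 0.0
```

```bash
python3 -m pendant '[{"jaw":0,"linear":[0,0,0],"twist":0},{"jaw":0,"linear":[0,0,0],"twist":0},{"jaw":0,"linear":[0,0,0],"twist":0},{"jaw":0,"linear":[0,0,0],"twist":0},{"jaw":0,"linear":[0,0,0],"twist":0},{"jaw":0,"linear":[0,0,0],"twist":0},{"jaw":0,"linear":[0,0,0],"twist":0}]' 40; python3 -m pendant '[{"jaw":0,"linear":[0,0,-0.3],"twist":0},{"jaw":0,"linear":[0,0,-0.8],"twist":0},{"jaw":0,"linear":[0,0,-0.8],"twist":0},{"jaw":0,"linear":[0,0,-0.8],"twist":0},{"jaw":0,"linear":[0,0,-0.8],"twist":0},{"jaw":0,"linear":[0,0,-0.8],"twist":0},{"jaw":0,"linear":[0,0,-0.8],"twist":0},{"jaw":0,"linear":[0,0,0],"twist":0}]'
python3 - <<'E'
from h import *
# carrier target: rail frame
a=np.radians(8.25);ex=np.array([np.cos(a),np.sin(a)]);ey=np.array([-np.sin(a),np.cos(a)])
H=.6432*ex-.2189*ey; print('head-centred hang pos',H)
P=H+.105*ey-.06*ex; print(P)
plan([*P,.26],8.25)
d=snap('wrist','w2');s=snap('scene','s2')
E
```

```text
time: 4.28
position: [0.4656, 0.239, 0.1924]
tool_rot: [0.678, 0.735, -0.0, -0.0]
ft_force: [0.6, -0.0, -0.5]
grip_width: 0.0114
grip_force: 40.0
time: 4.95
position: [0.4669, 0.2394, 0.2456]
tool_rot: [0.678, 0.735, 0.002, 0.001]
ft_force: [0.0, 1.0, -2.3]
grip_width: 0.0114
grip_force: 40.0
head-centred hang pos [ 0.66795431 -0.12434023]
[ 0.5935085 -0.0290364]
t 4.95 pos [0.4669 0.2394 0.2456] yaw 4.55 zax [ 0.004  0.001 -1.   ] f [ 0.   1.  -2.3] w 0.0114 gf 40.0
  shift cm [-27.76  10.5   -1.41] twist -3.7
```

```bash
python3 -m pendant '[{"jaw":0,"linear":[-1,0.4,0],"twist":0},{"jaw":0,"linear":[-2,0.75,0],"twist":0},{"jaw":0,"linear":[-2.6,1,0],"twist":0},{"jaw":0,"linear":[-2.8,1.05,0],"twist":0},{"jaw":0,"linear":[-2.8,1.05,0],"twist":0},{"jaw":0,"linear":[-2.8,1.05,0],"twist":0},{"jaw":0,"linear":[-2.8,1.05,0],"twist":0},{"jaw":0,"linear":[-2.8,1.05,0],"twist":0},{"jaw":0,"linear":[-2.8,1.05,0],"twist":0},{"jaw":0,"linear":[-2.8,1.05,0],"twist":0},{"jaw":0,"linear":[-2,0.75,0],"twist":0},{"jaw":0,"linear":[-0.56,0.25,0],"twist":0}]'; python3 -m pendant '[{"jaw":0,"linear":[0,0,0],"twist":-1.7},{"jaw":0,"linear":[0,0,0],"twist":-2},{"jaw":0,"linear":[0,0,0],"twist":0},{"jaw":0,"linear":[0,0,0],"twist":0},{"jaw":0,"linear":[0,0,0],"twist":0}]'
python3 - <<'E'
from h import *
plan([.5935,-.029,.2285],8.25)
d=snap('wrist','w3');s=snap('scene','s3');t=snap('top','t3')
cv2.imwrite('pics/s3c.png',cv2.resize(s['color'][130:280,150:400],(750,450)))
np.set_printoptions(precision=1,suppress=True)
a=np.radians(8.25);ex=np.array([np.cos(a),np.sin(a)]);ey=np.array([-np.sin(a),np.cos(a)])
p=robot.get_obs()['position']*1000
for n in('s3',):
    P=cloud(load(n)).reshape(-1,3)*1000; L=np.c_[(P[:,:2]-p[:2])@ex,(P[:,:2]-p[:2])@ey,P[:,2]]
    for z in range(60,240,10):
        m=(abs(L[:,0])<25)&(abs(L[:,1])<50)&(abs(L[:,2]-z)<5)
        if m.sum(): print(n,z,m.sum(),np.percentile(L[m,0],[5,50,95]),np.percentile(L[m,1],[2,98]))
E
```

```text
time: 6.05
position: [0.5938, -0.034, 0.2426]
tool_rot: [0.68, 0.733, -0.001, 0.001]
ft_force: [0.6, -0.2, -1.4]
grip_width: 0.0117
grip_force: 40.0
time: 6.47
position: [0.5919, -0.0289, 0.2432]
tool_rot: [0.655, 0.756, -0.0, -0.0]
ft_force: [0.5, 0.8, -1.5]
grip_width: 0.0109
grip_force: 40.0
t 6.47 pos [ 0.5919 -0.0289  0.2432] yaw 8.23 zax [-0.001  0.    -1.   ] f [ 0.5  0.8 -1.5] w 0.0109 gf 40.0
  shift cm [-0.03  0.16  1.47] twist -0.02
s3 70 22 [0.1 1.8 3.7] [-23.5  20.6]
s3 80 42 [-0.1  1.8  4.4] [-27.1  22.1]
s3 90 47 [-0.1  2.3  4.1] [-26.2  22.4]
s3 100 32 [0.8 2.3 5.4] [-24.3  22.5]
s3 110 2 [5.4 6.3 7.2] [-4.4  0.7]
s3 120 15 [2.2 4.1 5.5] [-28.7  26.3]
s3 130 57 [3.2 5.5 7.6] [-28.5  27.1]
s3 140 61 [-3.3  4.5  6.9] [-28.7  26.2]
s3 150 60 [-5.1  3.9  6.4] [-25.2  21.9]
s3 160 73 [-10.5   0.7   6.5] [-16.7  14.4]
s3 170 35 [-12.5  -9.8   1. ] [-14.9  11.9]
s3 180 12 [-12.4 -10.3  -7.8] [-13.4  12.6]
s3 190 5 [-10.2  -8.7   9.1] [-8.9 12.8]
s3 200 33 [-11.6  11.8  14.1] [-14.9  13. ]
s3 210 46 [-1.6 11.9 13.9] [-16.6  12.7]
s3 220 51 [ 0.8  5.9 13.3] [-15.7  12.8]
s3 230 37 [-4.1  4.8  6.9] [-14.3  12.5]
```

View pics/s3c.png

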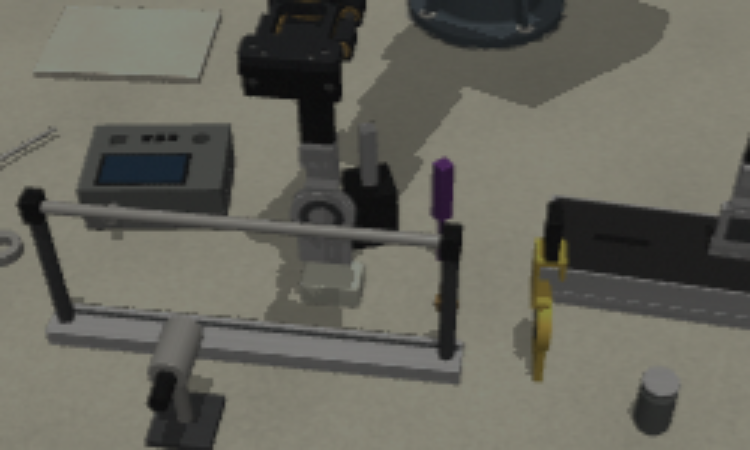

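The carrier hangs upright in the gripper at crop (322,200), clear of the bar on the robot side, and the adapter sits below it at (335,280). Next: lower, then move across over the bar.

```bash
python3 -m pendant '[{"jaw":0,"linear":[0,0,0.7],"twist":0},{"jaw":0,"linear":[0,0,0.7],"twist":0},{"jaw":0,"linear":[0,0.6,0],"twist":0},{"jaw":0,"linear":[0,0.8,0],"twist":0},{"jaw":0,"linear":[0,0.8,0],"twist":0},{"jaw":0,"linear":[0,0.8,0],"twist":0},{"jaw":0,"linear":[0,0.8,0],"twist":0},{"jaw":0,"linear":[0,0.8,0],"twist":0},{"jaw":0,"linear":[0,0.8,0],"twist":0},{"jaw":0,"linear":[0,0.5,0],"twist":0},{"jaw":0,"linear":[0,0,0],"twist":0},{"jaw":0,"linear":[0,0,0],"twist":0}]'
python3 - <<'E'
from h import *
np.set_printoptions(precision=1,suppress=True)
s=snap('scene','s4');t=snap('top','t4')
a=np.radians(8.25);ex=np.array([np.cos(a),np.sin(a)]);ey=np.array([-np.sin(a),np.cos(a)])
H=.6432*ex-.2189*ey+.105*ey
plan([*H,.2285],8.25)
p=robot.get_obs()['position']*1000
for n in('s4','t4'):
    P=cloud(load(n)).reshape(-1,3)*1000; L=np.c_[(P[:,:2]-p[:2])@ex,(P[:,:2]-p[:2])@ey,P[:,2]]
    m=(abs(L[:,0])<25)&(abs(L[:,1])>22)&(abs(L[:,1])<70)&(L[:,2]>155)&(L[:,2]<178);print(n,'bar rel',L[m].mean(0),np.percentile(L[m,0],[2,98]))
    for z in range(60,240,10):
        m=(abs(L[:,0])<25)&(abs(L[:,1])<14)&(abs(L[:,2]-z)<5)
        if m.sum(): print(n,z,m.sum(),np.percentile(L[m,0],[5,50,95]),np.percentile(L[m,1],[2,98]))
E
```

```text
time: 7.62
position: [0.6508, -0.0208, 0.2292]
tool_rot: [0.654, 0.756, -0.0, -0.0]
ft_force: [-0.5, 0.0, -2.6]
grip_width: 0.0114
grip_force: 40.0
t 7.72 pos [ 0.7 -0.   0.2] yaw 8.25 zax [-0.  0. -1.] f [-0.4 -1.  -1.9] w 0.0114 gf 40.0
  shift cm [0.  0.3 0.1] twist 0.0
s4 bar rel [  3.7  -0.  168.7] [-3.2  8. ]
s4 60 24 [0.3 2.7 4.8] [-13.7  11.6]
s4 70 28 [0.5 2.6 5. ] [-13.   12.2]
s4 80 19 [1.6 2.8 5.2] [-12.7  12.8]
s4 90 24 [2.7 4.8 7.3] [-12.7  13.7]
s4 100 23 [3.5 5.3 6.9] [-13.4  13.5]
s4 110 30 [3.4 5.1 6.9] [-12.9  12.5]
s4 120 24 [3.9 5.7 7.7] [-12.   12.1]
s4 130 27 [3.3 5.4 7.4] [-11.9  12.4]
s4 140 33 [1.4 5.  7.1] [-13.7  13. ]
s4 150 48 [-6.9  1.3  4.8] [-13.7  12.7]
s4 160 9 [-10.4   4.1   6.5] [-12.7  11.2]
s4 170 35 [-8.4  4.1  7.4] [-12.3  13.8]
s4 180 17 [-10.2  10.3  13.5] [-12.2  12.5]
s4 190 33 [-8.5 12.8 14.4] [-12.3  12.8]
s4 200 57 [-0.1 10.2 13.7] [-13.6  12.9]
s4 210 33 [2.  5.2 7.1] [-12.3  13.2]
s4 220 38 [-1.7  5.4  7.4] [-13.6  12.9]
s4 230 28 [-0.2  6.2  7.5] [-12.6  13. ]
t4 bar rel [  1.9  46.1 169.8] [-3.4  7.8]
```

```bash
python3 -m pendant '[{"jaw":0,"linear":[0,0.25,0],"twist":0},{"jaw":0,"linear":[0,0,0],"twist":0},{"jaw":0,"linear":[0,0,0.4],"twist":0},{"jaw":0,"linear":[0,0,0.4],"twist":0},{"jaw":0,"linear":[0,0,0.4],"twist":0},{"jaw":0,"linear":[0,0,0.4],"twist":0},{"jaw":0,"linear":[0,0,0.4],"twist":0},{"jaw":0,"linear":[0,0,0.2],"twist":0},{"jaw":0,"linear":[0,0,0],"twist":0},{"jaw":0,"linear":[0,0,0],"twist":0}]'; python3 -m pendant '[{"jaw":0,"linear":[0,0,0.1],"twist":0},{"jaw":0,"linear":[0,0,0.1],"twist":0},{"jaw":0,"linear":[0,0,0.05],"twist":0},{"jaw":0,"linear":[0,0,0],"twist":0}]'
```

```text
time: 8.55
position: [0.6532, -0.0205, 0.2072]
tool_rot: [0.654, 0.756, -0.0, -0.0]
ft_force: [0.3, -0.1, -2.0]
grip_width: 0.0114
grip_force: 40.0
time: 8.88
position: [0.6532, -0.0206, 0.2049]
tool_rot: [0.654, 0.756, -0.0, -0.0]
ft_force: [-0.3, 0.5, -1.8]
grip_width: 0.0112
grip_force: 40.0
```

```bash
python3 -m pendant '[{"jaw":0,"linear":[0,0,0.08],"twist":0},{"jaw":0,"linear":[0,0,0.08],"twist":0},{"jaw":0,"linear":[0,0,0],"twist":0}]'; python3 -m pendant '[{"jaw":0,"linear":[0,0,0.08],"twist":0},{"jaw":0,"linear":[0,0,0],"twist":0}]';python3 - <<'E'
from h import *
np.set_printoptions(precision=1,suppress=True)
s=snap('scene','s5')
cv2.imwrite('pics/s5c.png',cv2.resize(s['color'][150:280,150:400],(800,416),interpolation=cv2.INTER_CUBIC))
a=np.radians(8.25);ex=np.array([np.cos(a),np.sin(a)]);ey=np.array([-np.sin(a),np.cos(a)])
p=robot.get_obs()['position']*1000;C=p[:2]
P=cloud(s).reshape(-1,3)*1000; L=np.c_[(P[:,:2]-C)@ex,(P[:,:2]-C)@ey,P[:,2]]
m=(abs(L[:,0])<25)&(abs(L[:,1])>22)&(abs(L[:,1])<70)&(L[:,2]>155)&(L[:,2]<178);print('bar rel',L[m].mean(0),np.percentile(L[m,0],[2,98]))
for z in range(130,210,5):
    m=(abs(L[:,0])<25)&(abs(L[:,1])<14)&(abs(L[:,2]-z)<2.5)
    if m.sum(): print(z,m.sum(),np.percentile(L[m,0],[5,50,95]))
m=(abs(L[:,0])<14)&(abs(L[:,1])<45)&(abs(L[:,2]-92)<14);print('disc y',np.percentile(L[m,1],[1,99]), 'head rel y', -218.9-p[:2]@ey)
E
```

```text
time: 9.13
position: [0.6533, -0.0206, 0.2035]
tool_rot: [0.654, 0.756, 0.0, 0.0]
ft_force: [-0.6, -0.0, -0.9]
grip_width: 0.0115
grip_force: 40.0
time: 9.3
position: [0.6535, -0.0206, 0.2034]
tool_rot: [0.654, 0.756, 0.0, 0.0]
ft_force: [-0.7, 0.4, 2.1]
grip_width: 0.0111
grip_force: 40.0
bar rel [  0.5  -0.4 168.7] [-6.4  5.1]
130 9 [-11.9 -10.5  -9.4]
135 8 [-14.5  -9.2  -6.1]
140 1 [-9.4 -9.4 -9.4]
145 1 [-10.4 -10.4 -10.4]
150 2 [-8.9 -8.8 -8.7]
155 5 [10.4 11.4 12.1]
160 16 [ 9.5 11.8 13.9]
165 17 [10.1 11.7 13.2]
170 18 [-8.5 11.7 13.4]
175 31 [-3.6  8.1 12.8]
180 22 [ 3.7  5.6 13.2]
185 15 [3.6 4.8 7. ]
190 17 [0.5 5.2 6.8]
195 15 [-1.1  4.4  7.2]
200 16 [2.9 5.3 7.3]
205 16 [2.8 5.1 7.3]
disc y [-30.3  27.5] head rel y -104.77448786631554
```

View pics/s5c.png

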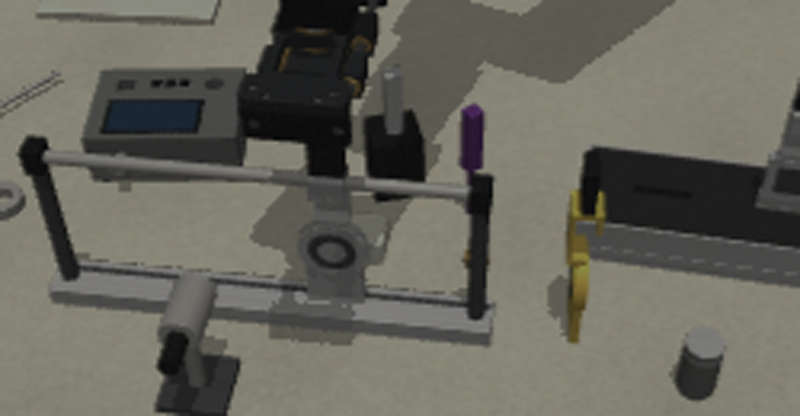

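The carrier is hooked on the bar at crop (330,190), with its disc at (330,250) and the lip in front of the bar. Now I'll slide it toward the head.

```bash
python3 -m pendant '[{"jaw":0,"linear":[-0.5,0,0],"twist":0},{"jaw":0,"linear":[-0.9,0,0],"twist":0},{"jaw":0,"linear":[-0.9,0,0],"twist":0},{"jaw":0,"linear":[-0.9,0,0],"twist":0},{"jaw":0,"linear":[-0.9,0,0],"twist":0},{"jaw":0,"linear":[-0.9,0,0],"twist":0},{"jaw":0,"linear":[-0.9,0,0],"twist":0},{"jaw":0,"linear":[-0.9,0,0],"twist":0},{"jaw":0,"linear":[-0.9,0,0],"twist":0},{"jaw":0,"linear":[-0.9,0,0],"twist":0},{"jaw":0,"linear":[-0.5,0,0],"twist":0},{"jaw":0,"linear":[0,0,0],"twist":0}]'
python3 - <<'E'
from h import *
np.set_printoptions(precision=1,suppress=True)
s=snap('scene','s6');t=snap('top','t6');w=snap('wrist','w6')
a=np.radians(8.25);ex=np.array([np.cos(a),np.sin(a)]);ey=np.array([-np.sin(a),np.cos(a)])
p=robot.get_obs()['position']*1000;C=p[:2]; plan([.668,-.1243,.2034],8.25)
for n,d in(('s',s),('t',t),('w',w)):
    P=cloud(d).reshape(-1,3)*1000; L=np.c_[(P[:,:2]-C)@ex,(P[:,:2]-C)@ey,P[:,2]]
    m=(abs(L[:,0])<35)&(abs(L[:,1])>22)&(abs(L[:,1])<60)&(L[:,2]>150)&(L[:,2]<185)
    if m.sum()>5: print(n,'bar rel',m.sum(),L[m].mean(0),np.percentile(L[m,0],[2,98]))
    m=(abs(L[:,0])<14)&(abs(L[:,1])<45)&(abs(L[:,2]-90)<12)
    if m.sum()>5:print(n,'disc y',m.sum(),np.percentile(L[m,1],[1,99]))
    m=(abs(L[:,0])<14)&(abs(L[:,1])<45)&(abs(L[:,2]-165)<9)&(L[:,0]>8)
    if m.sum()>5:print(n,'lip y',m.sum(),np.percentile(L[m,1],[1,99]))
    m=(L[:,0]>62)&(L[:,0]<150)&(abs(L[:,1])<60)&(abs(L[:,2]-98)<12)
    if m.sum()>5:
        r=cv2.minAreaRect(L[m][:,:2].astype(np.float32));print(n,'head',m.sum(),r,np.percentile(L[m,1],[1,99]),L[m,0].min())
E
```

```text
time: 10.35
position: [0.667, -0.1126, 0.2033]
tool_rot: [0.655, 0.756, 0.0, 0.001]
ft_force: [-0.0, 1.5, 5.7]
grip_width: 0.0108
grip_force: 40.0
t 10.5 pos [ 0.7 -0.1  0.2] yaw 8.21 zax [ 0. -0. -1.] f [-0.5  1.6  4.9] w 0.0107 gf 40.0
  shift cm [-1.2 -0.1 -0. ] twist -0.04
s bar rel 128 [  0.3   1.1 168.4] [-6.4  4.4]
s disc y 129 [-30.6  28.2]
s lip y 57 [-16.3  13.2]
s head 344 ((102.93789672851562, -11.480531692504883), (34.385101318359375, 82.13626861572266), 89.13775634765625) [-27.7   5.5] 62.060723556859934
t bar rel 7 [ -2.9  32.5 167.8] [-6.6  1.3]
w bar rel 1563 [ -1.2  26.  169.9] [-6.9  4.5]
w lip y 63 [11.5 15.2]
w head 3374 ((102.86099243164062, -9.861156463623047), (81.82086181640625, 34.17420196533203), 0.3692966103553772) [-26.3   6.8] 62.00119771414754
```

```bash
python3 -m pendant '[{"jaw":0,"linear":[-0.5,0,0],"twist":0},{"jaw":0,"linear":[-0.5,0,0],"twist":0},{"jaw":0,"linear":[0,0,0],"twist":0},{"jaw":0,"linear":[0,0,0],"twist":0}]'
python3 - <<'E'
from h import *
np.set_printoptions(precision=1,suppress=True)
s=snap('scene','s7');w=snap('wrist','w7')
a=np.radians(8.25);ex=np.array([np.cos(a),np.sin(a)]);ey=np.array([-np.sin(a),np.cos(a)])
p=robot.get_obs()['position']*1000;C=p[:2]; plan([.668,-.1243,.2034],8.25)
for n,d in(('s',s),('w',w)):
    P=cloud(d).reshape(-1,3)*1000; L=np.c_[(P[:,:2]-C)@ex,(P[:,:2]-C)@ey,P[:,2]]
    for q,m in (('disc',(abs(L[:,0])<14)&(abs(L[:,1])<45)&(abs(L[:,2]-90)<12)),('lip',(abs(L[:,1])<45)&(abs(L[:,2]-165)<9)&(L[:,0]>8)&(L[:,0]<14)),('head',(L[:,0]>62)&(L[:,0]<110)&(abs(L[:,1])<60)&(abs(L[:,2]-98)<12))):
        if m.sum()>5: e=np.percentile(L[m,1],[1,99]);print(n,q,m.sum(),e,e.mean())
E
```

```text
time: 10.83
position: [0.6684, -0.1221, 0.2034]
tool_rot: [0.655, 0.756, 0.0, 0.001]
ft_force: [0.3, 2.7, 6.1]
grip_width: 0.0113
grip_force: 40.0
t 10.93 pos [ 0.7 -0.1  0.2] yaw 8.22 zax [ 0. -0. -1.] f [-1.   1.3  5. ] w 0.011 gf 40.0
  shift cm [-0.2 -0.1 -0. ] twist -0.03
s disc 133 [-29.6  28.3] -0.6301987312360211
s lip 55 [-16.7  13.5] -1.6100192561790392
s head 203 [-17.8  15. ] -1.3804104925001859
w lip 63 [11.6 15.3] 13.434677436744902
w head 2569 [-16.8  16.7] -0.05274116495631631
```

```bash
python3 -m pendant '[{"jaw":0,"linear":[0,0,-0.04],"twist":0},{"jaw":0.15,"linear":[0,0,0],"twist":0},{"jaw":0.25,"linear":[0,0,0],"twist":0},{"jaw":0.5,"linear":[0,0,0],"twist":0},{"jaw":0.5,"linear":[0,0,0],"twist":0},{"jaw":0.5,"linear":[0,0,0],"twist":0},{"jaw":0.5,"linear":[0,0,-0.3],"twist":0},{"jaw":0.5,"linear":[0,0,-0.6],"twist":0},{"jaw":0.5,"linear":[0,0,-1],"twist":0},{"jaw":0.5,"linear":[0,0,-1.5],"twist":0},{"jaw":0.5,"linear":[0,0,-2],"twist":0},{"jaw":0.5,"linear":[0,0,-1],"twist":0}]'
python3 - <<'E'
from h import *
np.set_printoptions(precision=1,suppress=True)
s=snap('scene','s8');w=snap('wrist','w8');plan([.472,-.022,.26],27.2)
a=np.radians(8.25);ex=np.array([np.cos(a),np.sin(a)]);ey=np.array([-np.sin(a),np.cos(a)])
C=np.array([668.4,-122.1])
for n,d in(('s',s),('w',w)):
    P=cloud(d).reshape(-1,3)*1000; L=np.c_[(P[:,:2]-C)@ex,(P[:,:2]-C)@ey,P[:,2]]
    for q,m in (('disc',(abs(L[:,0])<20)&(abs(L[:,1])<45)&(abs(L[:,2]-90)<12)),('tab',(abs(L[:,1])<45)&(L[:,2]>185)&(L[:,2]<223)&(abs(L[:,0])<16)),('lip',(abs(L[:,1])<45)&(abs(L[:,2]-165)<9)&(L[:,0]>8)&(L[:,0]<14)),('head',(L[:,0]>62)&(L[:,0]<110)&(abs(L[:,1])<60)&(abs(L[:,2]-98)<12))):
        if m.sum()>5: e=np.percentile(L[m,1],[1,99]);print(n,q,m.sum(),e,e.mean(),'x',np.median(L[m,0]))
print(robot.get_obs()['q'])
E
```

```text
time: 11.93
position: [0.6691, -0.1209, 0.2706]
tool_rot: [0.654, 0.756, 0.001, 0.002]
ft_force: [0.0, 0.3, 0.2]
grip_width: 0.0434
grip_force: 0.0
t 12.03 pos [ 0.7 -0.1  0.3] yaw 8.26 zax [ 0. -0. -1.] f [ 0.2  0.7 -0.1] w 0.0435 gf 0.0
  shift cm [ 12.6 -18.1   0.9] twist -18.94
s disc 133 [-31.  28.] -1.4898640508985164 x 3.40980051112955
s tab 169 [-15.3  13.7] -0.7832285806314765 x 5.1947748426774805
s lip 57 [-17.2  13.4] -1.8979701821207557 x 12.250458158344085
s head 199 [-17.5  14.9] -1.2635005650706992 x 85.84680962506977
w tab 960 [-14.   15.2] 0.6126161037745987 x 1.730560114580462
w lip 25 [-0.2 15.2] 7.51718454281089 x 11.463129938553532
w head 1692 [-16.5  16.8] 0.13247849356152308 x 85.91886461254064
[-0.3  0.6  1.2 -0.   1.4 -0.5]
```

```bash
python3 -m pendant '[{"jaw":0.6,"linear":[0.8,-1.15,0],"twist":0},{"jaw":0.6,"linear":[1.8,-2.6,0],"twist":0},{"jaw":0.6,"linear":[2,-2.9,0],"twist":0},{"jaw":0.6,"linear":[2,-2.9,0],"twist":0},{"jaw":0.6,"linear":[2,-2.9,0.3],"twist":0},{"jaw":0.6,"linear":[2,-2.9,0.3],"twist":0},{"jaw":0.6,"linear":[2,-2.75,0.3],"twist":0},{"jaw":0.6,"linear":[0,0,0],"twist":-6},{"jaw":0.6,"linear":[0,0,0],"twist":-7},{"jaw":0.6,"linear":[0,0,0],"twist":-5.9},{"jaw":0.6,"linear":[0,0,0],"twist":0},{"jaw":0.6,"linear":[0,0,0],"twist":0}]'
python3 - <<'E'
from h import *
w=snap('wrist','w9');C=cloud(w);P=C.reshape(-1,3)
for lo,hi in((.134,.146),(.064,.075)):
    Q=P[(P[:,2]>lo)&(P[:,2]<hi)&(np.hypot(P[:,0]-.472,P[:,1]+.022)<.045)];print(len(Q),Q.mean(0) if len(Q) else 0, cv2.minAreaRect((Q[:,:2]*1000).astype(np.float32)) if len(Q) else 0)
Q=P[(P[:,2]>.05)&(P[:,2]<.2)&(np.hypot(P[:,0]-.49,P[:,1]-.057)<.03)];print('purple',len(Q),Q.mean(0) if len(Q) else 0,Q.max(0) if len(Q) else 0)
plan([.472,-.022,.16],27.2)
E
```

```text
time: 13.03
position: [0.4701, -0.0217, 0.2576]
tool_rot: [0.523, 0.853, -0.0, -0.0]
ft_force: [-0.4, -0.3, -0.2]
grip_width: 0.0525
grip_force: 0.0
358 [ 0.47113011 -0.02120367  0.13979637] ((471.46478271484375, -21.890682220458984), (15.400710105895996, 16.04603385925293), 27.828371047973633)
1787 [ 0.46997073 -0.01826441  0.07009195] ((471.3785705566406, -21.700645446777344), (49.39667510986328, 50.19348907470703), 28.090349197387695)
purple 598 [0.49105347 0.05931483 0.11819297] [0.50328435 0.07036197 0.13245059]
t 13.08 pos [ 0.4703 -0.0217  0.2576] yaw 27.0 zax [-0.001  0.    -1.   ] f [0.3 0.  0.1] w 0.052 gf 0.0
  shift cm [-0.11  0.14  9.76] twist -0.2
```

View pics/w9.png

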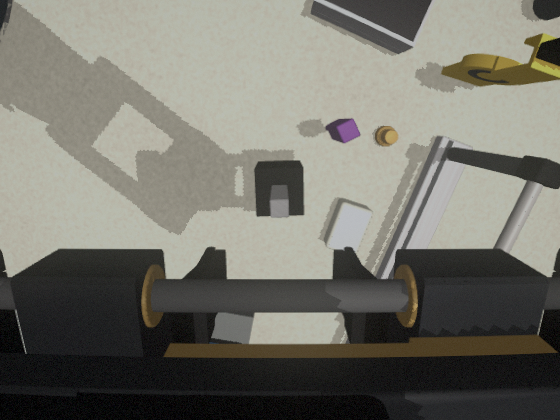

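The stylus handle is at (280,200), centred between the fingers in the stand, and the purple decoy at (344,130) is well clear. Descending to grip.

```bash
python3 -m pendant '[{"jaw":0.6,"linear":[-0.05,0.1,1],"twist":-1},{"jaw":0.6,"linear":[0,0,2],"twist":0},{"jaw":0.6,"linear":[0,0,2.5],"twist":0},{"jaw":0.6,"linear":[0,0,2.5],"twist":0},{"jaw":0.6,"linear":[0,0,2.5],"twist":0},{"jaw":0.6,"linear":[0,0,2],"twist":0},{"jaw":0.6,"linear":[0,0,1.5],"twist":0},{"jaw":0.6,"linear":[0,0,0.4],"twist":0},{"jaw":0.6,"linear":[0,0,0],"twist":0},{"jaw":0.3,"linear":[0,0,0],"twist":0},{"jaw":0,"linear":[0,0,0],"twist":0},{"jaw":0,"linear":[0,0,0],"twist":0}]'; python3 -m pendant '[{"jaw":0,"linear":[0,0,0],"twist":0},{"jaw":0,"linear":[0,0,0],"twist":0},{"jaw":0,"linear":[0,0,0],"twist":0},{"jaw":0,"linear":[0,0,0],"twist":0},{"jaw":0,"linear":[0,0,0],"twist":0}]' 45
```

```text
time: 14.08
position: [0.4725, -0.022, 0.115]
tool_rot: [0.514, 0.858, 0.0, 0.001]
ft_force: [0.5, -1.0, -0.5]
grip_width: 0.0394
grip_force: 0.0
time: 14.5
position: [0.4718, -0.0218, 0.1142]
tool_rot: [0.514, 0.858, 0.0, 0.0]
ft_force: [0.2, -0.3, 2.3]
grip_width: 0.0155
grip_force: 44.9
```

```bash
python3 -m pendant '[{"jaw":0,"linear":[0,0,-0.5],"twist":0},{"jaw":0,"linear":[0,0,-1.5],"twist":0},{"jaw":0,"linear":[0,0,-2],"twist":0},{"jaw":0,"linear":[0,0,-2],"twist":0},{"jaw":0,"linear":[0,0,-2],"twist":0},{"jaw":0,"linear":[0,0,-2],"twist":0},{"jaw":0,"linear":[0,0,0],"twist":0},{"jaw":0,"linear":[0,0,0],"twist":0}]'; python3 -c "
from h import *
plan([.44,-.223,.2142],28.1)"
```

```text
time: 15.17
position: [0.4721, -0.0219, 0.2149]
tool_rot: [0.514, 0.858, 0.0, 0.001]
ft_force: [-0.3, -0.4, -1.4]
grip_width: 0.0155
grip_force: 44.9
t 15.17 pos [ 0.4721 -0.0219  0.2149] yaw 28.15 zax [ 0.003 -0.001 -1.   ] f [-0.3 -0.4 -1.4] w 0.0155 gf 44.9
  shift cm [-16.22 -12.32   0.08] twist 0.05
```

```bash
python3 -m pendant '[{"jaw":0,"linear":[-1,-0.76,0],"twist":0},{"jaw":0,"linear":[-2,-1.52,0],"twist":0},{"jaw":0,"linear":[-2,-1.52,0],"twist":0},{"jaw":0,"linear":[-2,-1.52,0],"twist":0},{"jaw":0,"linear":[-2,-1.52,0],"twist":0},{"jaw":0,"linear":[-2,-1.52,0],"twist":0},{"jaw":0,"linear":[-2,-1.52,0],"twist":0},{"jaw":0,"linear":[-2,-1.52,0],"twist":0},{"jaw":0,"linear":[-1.2,-0.9,0],"twist":0},{"jaw":0,"linear":[0,0,0],"twist":0},{"jaw":0,"linear":[0,0,0],"twist":0}]'
python3 - <<'E'
from h import *
plan([.44,-.223,.2142],28.1)
w=snap('wrist','wa');t=snap('top','ta');s=snap('scene','sa')
for n,d in(('w',w),('t',load('t6')),('s',load('s6'))):
    P=cloud(d).reshape(-1,3);Q=P[(P[:,2]>.056)&(P[:,2]<.064)&(np.hypot(P[:,0]-.481,P[:,1]+.258)<.11)]
    if len(Q)>20: print(n,len(Q),cv2.minAreaRect((Q[:,:2]*1000).astype(np.float32)))
p=robot.get_obs()['position']
for n,d in(('w',w),('s',s)): # shaft / handle lower points
    P=cloud(d).reshape(-1,3)
    for z in(.12,.13,.14,.15,.162,.175,.185):
        Q=P[(abs(P[:,2]-z)<.005)&(np.hypot(P[:,0]-p[0],P[:,1]-p[1])<.02)]
        if len(Q)>2: print(n,z,len(Q),np.round(((Q.min(0)+Q.max(0))/2-p)*1000,1))
print('hole px',proj(w,[.44,-.223,.06]))
E
```

```text
time: 16.08
position: [0.4386, -0.2224, 0.2126]
tool_rot: [0.515, 0.857, 0.0, -0.002]
ft_force: [-0.0, 1.0, -0.9]
grip_width: 0.0156
grip_force: 44.9
t 16.08 pos [ 0.4386 -0.2224  0.2126] yaw 28.03 zax [-0.002  0.003 -1.   ] f [-0.   1.  -0.9] w 0.0156 gf 44.9
  shift cm [-0.11  0.09 -0.16] twist -0.07
w 8004 ((481.3691101074219, -257.54522705078125), (110.03487396240234, 150.97682189941406), 15.982794761657715)
t 974 ((481.1659851074219, -257.7481994628906), (110.55945587158203, 150.83297729492188), 15.91968822479248)
s 285 ((482.046142578125, -258.5187683105469), (112.14820861816406, 151.38165283203125), 17.425800323486328)
w 0.12 28 [ -1.6   0.4 -93.4]
w 0.13 30 [ -1.8   0.6 -83.2]
w 0.14 35 [ -1.    0.6 -73.2]
w 0.15 23 [ -1.8   0.9 -64.2]
w 0.175 117 [ -3.3   5.1 -38.2]
w 0.185 135 [ -3.4   5.6 -28.3]
s 0.12 6 [  1.   -2.  -93.5]
s 0.13 5 [ -1.8  -0.7 -84.7]
s 0.14 5 [ -1.3  -3.2 -75.3]
s 0.15 7 [  0.8  -1.3 -63.2]
s 0.162 7 [  1.1  -1.2 -51.7]
s 0.175 15 [  5.   1. -38.]
s 0.185 14 [  5.6   1.2 -28.2]
hole px [278.97336286 199.75526069]
```

View pics/wa.png

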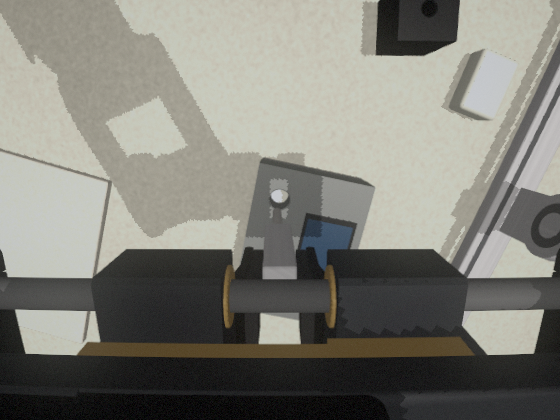

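The hole is at (279,197), with the stylus shaft just below it and aligned with the projected point. Correcting by 1 to 2 mm and descending.

```bash
python3 -m pendant '[{"jaw":0,"linear":[-0.09,0.12,0],"twist":0},{"jaw":0,"linear":[0,0,0],"twist":0},{"jaw":0,"linear":[0,0,1],"twist":0},{"jaw":0,"linear":[0,0,1],"twist":0},{"jaw":0,"linear":[0,0,1],"twist":0},{"jaw":0,"linear":[0,0,1],"twist":0},{"jaw":0,"linear":[0,0,1],"twist":0},{"jaw":0,"linear":[0,0,0.8],"twist":0},{"jaw":0,"linear":[0,0,0.6],"twist":0},{"jaw":0,"linear":[0,0,0.3],"twist":0},{"jaw":0,"linear":[0,0,0],"twist":0},{"jaw":0,"linear":[0,0,0],"twist":0}]';  python3 -m pendant '[{"jaw":0,"linear":[0,0,0.2],"twist":0},{"jaw":0,"linear":[0,0,0.2],"twist":0},{"jaw":0,"linear":[0,0,0.2],"twist":0},{"jaw":0,"linear":[0,0,0],"twist":0},{"jaw":0,"linear":[0,0,0],"twist":0}]'
```

```text
time: 17.23
position: [0.4413, -0.2229, 0.147]
tool_rot: [0.514, 0.858, -0.0, 0.0]
ft_force: [-0.9, 0.1, 0.2]
grip_width: 0.0154
grip_force: 44.9
time: 17.65
position: [0.441, -0.2228, 0.1409]
tool_rot: [0.514, 0.858, 0.0, -0.0]
ft_force: [0.0, 0.1, -0.8]
grip_width: 0.0154
grip_force: 44.9
```

```bash
for i in 1; do python3 -m pendant '[{"jaw":0,"linear":[0,0,0.15],"twist":0},{"jaw":0,"linear":[0,0,0.15],"twist":0},{"jaw":0,"linear":[0,0,0],"twist":0},{"jaw":0,"linear":[0,0,0],"twist":0}]' 60; python3 -m pendant '[{"jaw":0,"linear":[0,0,0.15],"twist":0},{"jaw":0,"linear":[0,0,0.1],"twist":0},{"jaw":0,"linear":[0,0,0],"twist":0},{"jaw":0,"linear":[0,0,0],"twist":0}]'; python3 -m pendant '[{"jaw":0,"linear":[0,0,0.1],"twist":0},{"jaw":0,"linear":[0,0,0.1],"twist":0},{"jaw":0,"linear":[0,0,0],"twist":0},{"jaw":0,"linear":[0,0,0],"twist":0}]'; done
```

```text
time: 17.98
position: [0.4413, -0.223, 0.1381]
tool_rot: [0.514, 0.858, -0.0, 0.0]
ft_force: [-0.5, 0.9, 1.1]
grip_width: 0.0154
grip_force: 59.9
time: 18.32
position: [0.4413, -0.223, 0.1356]
tool_rot: [0.514, 0.858, -0.0, 0.0]
ft_force: [0.7, -0.2, 3.2]
grip_width: 0.0155
grip_force: 59.9
time: 18.65
position: [0.4412, -0.223, 0.1335]
tool_rot: [0.514, 0.858, -0.0, 0.0]
ft_force: [-0.2, 0.2, 3.3]
grip_width: 0.0154
grip_force: 59.9
```

```bash
python3 -m pendant '[{"jaw":0,"linear":[0,0,0.08],"twist":0},{"jaw":0,"linear":[0,0,0],"twist":0},{"jaw":0,"linear":[0,0,0],"twist":0}]'; python3 -m pendant '[{"jaw":0,"linear":[0,0,0.06],"twist":0},{"jaw":0,"linear":[0,0,0],"twist":0},{"jaw":0,"linear":[0,0,0],"twist":0}]'
```

```text
time: 18.9
position: [0.4413, -0.2231, 0.133]
tool_rot: [0.514, 0.858, -0.0, 0.0]
ft_force: [0.4, -0.2, 6.4]
grip_width: 0.0152
grip_force: 59.9
time: 19.15
position: [0.4415, -0.2233, 0.1329]
tool_rot: [0.514, 0.858, -0.0, 0.001]
ft_force: [-0.3, 0.2, 9.9]
grip_width: 0.0154
grip_force: 60.0
```

```bash
python3 -m pendant '[{"jaw":0,"linear":[0,0,0.06],"twist":0},{"jaw":0,"linear":[0,0,0],"twist":0},{"jaw":0,"linear":[0,0,0],"twist":0},{"jaw":0,"linear":[0,0,0],"twist":0},{"jaw":0,"linear":[0,0,0],"twist":0},{"jaw":0,"linear":[0,0,0],"twist":0}]'
python3 - <<'E'
from h import *
np.set_printoptions(precision=1,suppress=True)
s=snap('scene','sb');cv2.imwrite('pics/sbc.png',cv2.resize(s['color'][130:290,120:400],(784,448),interpolation=cv2.INTER_CUBIC))
a=np.radians(8.25);ex=np.array([np.cos(a),np.sin(a)]);ey=np.array([-np.sin(a),np.cos(a)])
P=cloud(s).reshape(-1,3)*1000; C=np.array([668.4,-122.1]);L=np.c_[(P[:,:2]-C)@ex,(P[:,:2]-C)@ey,P[:,2]]
for q,m in (('disc',(abs(L[:,0])<20)&(abs(L[:,1])<45)&(abs(L[:,2]-90)<12)),('tab',(abs(L[:,1])<45)&(L[:,2]>185)&(L[:,2]<223)&(abs(L[:,0])<16)),('head',(L[:,0]>62)&(L[:,0]<110)&(abs(L[:,1])<60)&(abs(L[:,2]-98)<12))):
    e=np.percentile(L[m,1],[1,99]);print(q,e,e.mean(),np.median(L[m,0]))
E
```

```text
time: 19.65
position: [0.4418, -0.2234, 0.1328]
tool_rot: [0.514, 0.858, -0.0, 0.001]
ft_force: [-0.9, 1.6, 13.0]
grip_width: 0.0153
grip_force: 60.0
disc [-30.7  28. ] -1.318123699081628 3.3068874228288108
tab [-15.9  13.6] -1.1761589122836593 5.353586463152287
head [-17.8  14.8] -1.480364541766174 86.78498247645359
```

View pics/sbc.png

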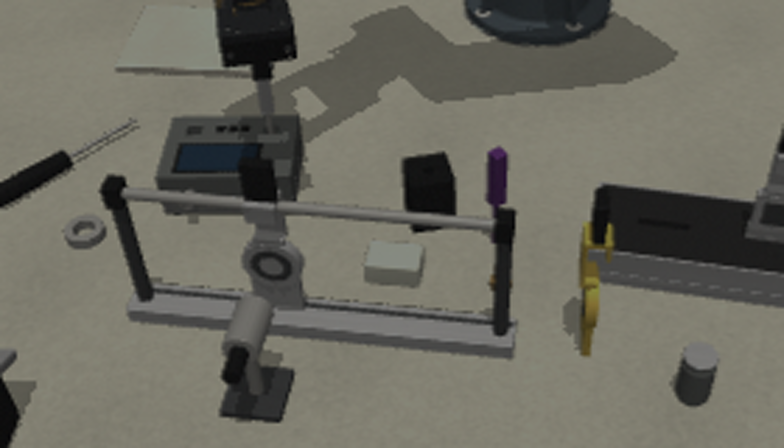

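The carrier hangs on the bar with its disc at (273,265), in line with the head within 0.5 mm. The stylus is in the round hole at (268,130), pressing on the hard stop at 13 N.

```bash
python3 -c "
from rig import robot
print(robot.hand_in())"
```

```text
the job is handed in; nothing more can be done
None
```

The job is handed in at about 20 s of the 61 s: the disc carrier hangs released on the rail, its disc centred on the sensing head to within 0.5 mm by camera, and the gripped stylus holds the reset button at its hard stop with about 13 N.

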